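Change the screens in the hydroponics filter box

ROBOT

A 7-joint arm with a two-finger parallel gripper is mounted at the origin on the work surface. World frame = base frame: x ahead of the robot, y to its left, z up, the work surface at z = 0. Lengths are in mm, angles in rad, forces in N, time in s.
With the tool pointing down it reaches from about 400 to 900 mm from the base axis. Payload 5.6 kg.
Tool frame: the origin (TCP) lies midway between the tips of the shut fingers; the grasp point (between the pads) lies 19 mm behind it; z points along the fingers, y is the line along which they close (so a half turn about z gives the same grasp; the last joint's range is limited). The gripper opens to 92 mm and grips with 3 to 60 N. Pads are 20 mm wide; open, the fingers measure 128 mm over their backs; the gripper's body (75 mm by 189 mm) begins 69 mm behind the grasp point.
Start: joints at [1.203, 0.468, -0.012, 1.603, 0.006, 1.071, -0.056], TCP at [207.386, -616.036, 214.592] pointing down, gripper open.
Joint ranges: [-2.53, 2.53], [-0.31, 2.02], [-1.57, 1.55], [0.28, 2.44], [-1.29, 4.43], [0.15, 1.84], [-2.92, 2.92]. Speed limits (rad/s): [2.57, 2.57, 3.14, 3.14, 3.14, 3.14, 3.14].

INTERFACE

Orientations are given as a rotation vector (axis times angle).
In Python, from cell import robot, grip, kin, viewer gives the robot as it stands. Calls block until the motion is done:
- robot.movep(position, orientation): joint-space move of the TCP to a pose.
- robot.servo_line(position, feed=150, rotation=None): straight line of the TCP; rotation=None keeps the orientation; feed is the mean speed in mm/s.
- robot.goto_joints(angles): joint-space move.
- grip(opening, newtons=None): opening from 0.0 (shut) to 1.0 (fully open); newtons is the grip in N (None keeps the last); returns when the fingers have stopped.
- robot.hold(seconds).
- kin.ik(position, orientation): joint angles nearest the present ones, or None.
- robot.observe(): the state.
- viewer.read_camera(name): name is "scene" or "top" or "wrist"; returns the picture (420x560x3 uint8, red, green, blue); there is no depth.
- viewer.camera_info(name): a dict with "camera_matrix" (3x3 intrinsics, pixels), "k1" (the pictures are not rectified: a ray, as slopes to the right and down, at radius r is drawn at 1 + k1 r^2 times it, then the intrinsics apply), "R" (3x3) and "t" (3): a world point X has camera coordinates R X + t. Camera axes: x right, y down, z forward; pixel columns grow to the right and rows downward; lengths in mm; the calibration is good to about 2 mm. A picture is of the moment at which its call begins: read the wrist's pose just before it. camera_info takes no time and is no camera call; for the wrist camera it gives the pose at the moment of the call.
A pose or a line that the arm cannot do raises robot.IKError and nothing moves.
- robot.job_done(): hands the job in; it is judged then, once.
Trained networks look in the newest picture that a camera, given by its name, has taken for a name from the list of things; names that differ only in an ending like _2 or _b are one class to them, and where a whole thing is asked for, a point or a joint stands for the part that bears it (a point fixed in the world has none). Each returns a list of dicts, best first, with "confidence" (0 to 1); they miss things now and then, are a little off and sometimes report something else, mostly with a low value. They report only what shows in the picture. A call takes as long as a camera call. They do not tell look-alikes from the thing itself.
- viewer.silhouettes(name, camera): "mask" (420x560 bool, what is visible of it).
- viewer.pinpoint(name, camera): "at" ([x, y, z] in mm, in the coordinates of the camera as it stood for that picture, good to about 4 mm: a listed point, or the origin of a listed thing).
The state is a dict: "t": time; "joints": joint angles; "joint_velocities": joint speeds; "joint_torque": joint torques, N m; "tcp_pos": TCP position; "tcp_rot": TCP orientation; "contact_force": force on the tool from outside, world axes, zero at the start; "wrist_torque": the same for the moment, N m; "grip_width": opening from 0.0 (shut) to 1.0 (fully open); "grip_force": force on a finger pad.
Only numpy, scipy, OpenCV 4.12 (cv2) and the standard library are available. Lean on these libraries where they do the work, as an engineer would, in place of code of your own. Each camera call takes 0.05 s, during which the arm holds its last target. There are 200 camera calls.

TASK

Change the filter screens in the green filter box: squeeze the cover's orange snap tab inward, lift the cover off without forcing it, and put every clogged brown screen from the box into the yellow wash tub. Slide every clean blue screen from the drying rack fully down into a slot of its own in the box, then refit the cover so that it sits flush and its tab has sprung out and latched. Leave the seedlings, bottles and straws as they are.

Things in the scene. Friction and masses are not known exactly. Their poses are not given: they have to be found in the camera images.
- box: green open filter box, fixed: 174 long (x) by 90 wide (y) by 116 high, walls 5; pipe unions stick 26 out of both ends. Origin: centre of underside. Three slots 50 apart lie across it between pairs of ribs, 10 deep, on the long walls; rib tops are 76 above the bench. The cover latches under a catch bar (undercut) in the middle of the -y wall, underside 12 below the rim
- slot0 (a point): floor of slot 0, at x = -50 in the box's frame, 6 above the bench, axes as the box. The slot takes a screen's thickness in a width of 9, its width in 80. A screen whose origin lies here is fully home, the top of its pull 4 below the rim. The slot may hold a clogged screen at the start
- slot1 (a point): floor of slot 1, at x = 0 in the box's frame, 6 above the bench, axes as the box. The slot takes a screen's thickness in a width of 9, its width in 80. A screen whose origin lies here is fully home, the top of its pull 4 below the rim. The slot may hold a clogged screen at the start
- slot2 (a point): floor of slot 2, at x = 50 in the box's frame, 6 above the bench, axes as the box. The slot takes a screen's thickness in a width of 9, its width in 80. A screen whose origin lies here is fully home, the top of its pull 4 below the rim. The slot may hold a clogged screen at the start
- cover: loose grey cover, 178 (x) by 94 (y), 220 g. Origin: middle of the flange's underside, 116 up when seated, axes as the box. Skirts and tab reach 26 below it, 2 to 3 play in the box. On top, to 30 above the origin: black fixed rib, 60 long (x), y = 4 to 12; orange sprung tab, 26 wide (x), outer face at y = -38.5 when out. Set down anywhere clear, it stands level, origin 25 above the surface
- tab (a joint): travel of the orange tab: 0 sprung out (latched if the cover is seated), 0.0095 m fully in, towards the cover's +y; 3 N starts it, 7.5 N holds it in. From 0.007 m the cover lifts straight up. Pinching tab and rib (outer faces 50.5 mm apart at rest, 41 pressed in) presses it and holds the cover. Keep it in while lowering the cover home; released, it springs out and latches
- clogged0: clogged (brown mesh, grey-brown frame) screen on edge: frame 6 thick (x) by 76 wide (y), bevelled 3 thick foot, pull block on top 10 thick (x) by 26 wide (y), 70 to 106 above the foot. Origin: middle of the bottom edge; z up the screen. 85 g. Two or three stand in slots of the box at the start; None if absent
- clogged1: clogged (brown mesh, grey-brown frame) screen on edge: frame 6 thick (x) by 76 wide (y), bevelled 3 thick foot, pull block on top 10 thick (x) by 26 wide (y), 70 to 106 above the foot. Origin: middle of the bottom edge; z up the screen. 85 g. Two or three stand in slots of the box at the start; None if absent
- clogged2: clogged (brown mesh, grey-brown frame) screen on edge: frame 6 thick (x) by 76 wide (y), bevelled 3 thick foot, pull block on top 10 thick (x) by 26 wide (y), 70 to 106 above the foot. Origin: middle of the bottom edge; z up the screen. 85 g. Two or three stand in slots of the box at the start; None if absent
- clogged0_mid (a point): middle of clogged screen 0, 53 above its foot
- clogged1_mid (a point): middle of clogged screen 1, 53 above its foot
- clogged2_mid (a point): middle of clogged screen 2, 53 above its foot
- rack: white drying rack, fixed: base 170 (x) by 96 (y) by 6, origin at the centre of its underside. Three places 50 apart along x (x = -50, 0, 50), each between prongs that reach to 48 above the bench; screens stand in them, pulled out upward
- clean0: clean (white mesh, blue frame) screen on edge: frame 6 thick (x) by 76 wide (y), bevelled 3 thick foot, pull block on top 10 thick (x) by 26 wide (y), 70 to 106 above the foot. Origin: middle of the bottom edge; z up the screen. 85 g. Two or three stand in the rack at the start, axes as the rack's; None if absent
- clean1: clean (white mesh, blue frame) screen on edge: frame 6 thick (x) by 76 wide (y), bevelled 3 thick foot, pull block on top 10 thick (x) by 26 wide (y), 70 to 106 above the foot. Origin: middle of the bottom edge; z up the screen. 85 g. Two or three stand in the rack at the start, axes as the rack's; None if absent
- clean2: clean (white mesh, blue frame) screen on edge: frame 6 thick (x) by 76 wide (y), bevelled 3 thick foot, pull block on top 10 thick (x) by 26 wide (y), 70 to 106 above the foot. Origin: middle of the bottom edge; z up the screen. 85 g. Two or three stand in the rack at the start, axes as the rack's; None if absent
- tub: loose yellow wash tub, 240 (x) by 170 (y) by 55 high, walls and floor 5, 0.6 kg; origin: centre of its underside. Screens may lie or lean in it any way, with their middle inside its walls
- mat: green mat on the bench, 180 (x) by 120 (y) by 2, a clear place for the cover while it is off; origin: centre of its underside
- seedling0: bystander, leave alone: seedling in a black net cup, 58 wide, 125 high
- seedling1: bystander, leave alone: seedling in a black net cup, 58 wide, 125 high
- seedling2: bystander, leave alone: seedling in a black net cup, 58 wide, 125 high
- bottle0: bystander, leave alone: green nutrient bottle, 52 wide, 130 high
- bottle1: bystander, leave alone: blue nutrient bottle, 52 wide, 130 high
- straws: bystander, leave alone: black cup of straws, 72 wide, 200 high
Things that resemble listed ones, but are neither listed nor needed, are in the scene too. Leave any red look-alike of the clean1 alone.

How it is judged (in metres and radians):
On the way, in this order (a step that is already met when the one before it is completed fails the run):
1. with its snap tab pressed in, the cover lifts out of the box (value of joint tab above 0.005 m and z of cover in the frame of box between 0.126 and 0.18 m and horizontal distance between cover and box below 0.02 m).
2. the clogged screens lie in the tub and the clean ones stand fully home in the slots, the cover still off (x of clogged0_mid in the frame of tub between -0.115 and 0.115 m and y of clogged0_mid in the frame of tub between -0.08 and 0.08 m and z of clogged0_mid in the frame of tub between 0 and 0.075 m and x of clogged1_mid in the frame of tub between -0.115 and 0.115 m and y of clogged1_mid in the frame of tub between -0.08 and 0.08 m and z of clogged1_mid in the frame of tub between 0 and 0.075 m and x of clogged2_mid in the frame of tub between -0.115 and 0.115 m and y of clogged2_mid in the frame of tub between -0.08 and 0.08 m and z of clogged2_mid in the frame of tub between 0 and 0.075 m and ((distance between clean0 and slot0 below 0.008 m and angle between clean0's own z axis and vertical below 0.08 rad) or (distance between clean0 and slot1 below 0.008 m and angle between clean0's own z axis and vertical below 0.08 rad) or (distance between clean0 and slot2 below 0.008 m and angle between clean0's own z axis and vertical below 0.08 rad)) and ((distance between clean1 and slot0 below 0.008 m and angle between clean1's own z axis and vertical below 0.08 rad) or (distance between clean1 and slot1 below 0.008 m and angle between clean1's own z axis and vertical below 0.08 rad) or (distance between clean1 and slot2 below 0.008 m and angle between clean1's own z axis and vertical below 0.08 rad)) and ((distance between clean2 and slot0 below 0.008 m and angle between clean2's own z axis and vertical below 0.08 rad) or (distance between clean2 and slot1 below 0.008 m and angle between clean2's own z axis and vertical below 0.08 rad) or (distance between clean2 and slot2 below 0.008 m and angle between clean2's own z axis and vertical below 0.08 rad)) and not (z of cover in the frame of box between 0.113 and 0.119 m and horizontal distance between cover and box below 0.006 m and angle between cover's own z axis and vertical below 0.03 rad and value of joint tab below 0.002 m)), for 0.2 s.
At the end, for the whole second after the job is handed in: each clogged screen's middle is inside the tub, under 75 mm up; each clean screen is within 8 mm of a slot floor, upright to 0.08 rad; cover seated within 3 mm in height, 6 mm sideways, 0.03 rad level, tab out to under 2 mm; all at rest (x of clogged0_mid in the frame of tub between -0.115 and 0.115 m and y of clogged0_mid in the frame of tub between -0.08 and 0.08 m and z of clogged0_mid in the frame of tub between 0 and 0.075 m and x of clogged1_mid in the frame of tub between -0.115 and 0.115 m and y of clogged1_mid in the frame of tub between -0.08 and 0.08 m and z of clogged1_mid in the frame of tub between 0 and 0.075 m and x of clogged2_mid in the frame of tub between -0.115 and 0.115 m and y of clogged2_mid in the frame of tub between -0.08 and 0.08 m and z of clogged2_mid in the frame of tub between 0 and 0.075 m and ((distance between clean0 and slot0 below 0.008 m and angle between clean0's own z axis and vertical below 0.08 rad) or (distance between clean0 and slot1 below 0.008 m and angle between clean0's own z axis and vertical below 0.08 rad) or (distance between clean0 and slot2 below 0.008 m and angle between clean0's own z axis and vertical below 0.08 rad)) and ((distance between clean1 and slot0 below 0.008 m and angle between clean1's own z axis and vertical below 0.08 rad) or (distance between clean1 and slot1 below 0.008 m and angle between clean1's own z axis and vertical below 0.08 rad) or (distance between clean1 and slot2 below 0.008 m and angle between clean1's own z axis and vertical below 0.08 rad)) and ((distance between clean2 and slot0 below 0.008 m and angle between clean2's own z axis and vertical below 0.08 rad) or (distance between clean2 and slot1 below 0.008 m and angle between clean2's own z axis and vertical below 0.08 rad) or (distance between clean2 and slot2 below 0.008 m and angle between clean2's own z axis and vertical below 0.08 rad)) and z of cover in the frame of box between 0.113 and 0.119 m and horizontal distance between cover and box below 0.006 m and angle between cover's own z axis and vertical below 0.03 rad and value of joint tab below 0.002 m and linear speed of cover below 0.01 m/s and linear speed of each of clogged0, clogged1, clogged2, clean0, clean1, clean2 below 0.02 m/s); the robot touches nothing.
It fails at once if the cover, lifted off its seat by more than 2.5 mm, is wrenched or rammed against the box with more than 40 N (contact force between cover and box above 40 N and z of cover in the frame of box above 0.1185 m).
It fails at once if a bystander (seedling, bottle or straws) is moved by more than 40 mm or tipped over (distance of any of seedling0, seedling1, seedling2, bottle0, bottle1, straws from where it was at the start of the episode above 0.04 m or angle between any of seedling0, seedling1, seedling2, bottle0, bottle1, straws's own z axis and vertical above 0.6 rad).
Of clogged0, clogged1, clogged2 only 2 to 3 are there at a start; the rules pass over those that are not, and their reading is None.
Of clean0, clean1, clean2 only 2 to 3 are there at a start; the rules pass over those that are not, and their reading is None.
At some moment in a run one of tub, cover may be knocked a few centimetres aside while the robot is not near it.
It also fails if it takes over 210 s, if anything falls off the work surface, if the arm or the gripper's body presses on something with over 40 N, if the wrist force passes 120 N, or if a joint passes its speed limit or range.

## Working session

There is one attempt and no reset: what is moved stays moved. The work goes in short steps, each a Python script; the robot and the scene stay as the last script left them, time stands still between calls to the robot, and variables do not carry over. Pictures are saved under pics/ and viewed, at most 14 in all, crops included, and the job is handed in when it is done.

```bash
ls; mkdir -p pics; cat > h.py <<'E'
import numpy as np, cv2
from cell import robot, grip, kin, viewer
def shot(cam, name=None):
    info=viewer.camera_info(cam); im=viewer.read_camera(cam)
    if name: cv2.imwrite(f'pics/{name}.png', im[:,:,::-1])
    return im, info
def toworld(p,info):
    return np.array(info['R']).T@(np.array(p)-np.array(info['t']))
def proj(X,info):
    c=np.array(info['R'])@np.array(X,float)+np.array(info['t']); s=c[:2]/c[2]; s=s*(1+info['k1']*(s@s))
    K=np.array(info['camera_matrix']); return K[:2,:2]@s+K[:2,2]
def ray(px,z,info):
    K=np.array(info['camera_matrix']); d=np.linalg.solve(K[:2,:2],np.array(px,float)-K[:2,2]); s=d.copy()
    for _ in range(20): s=d/(1+info['k1']*(s@s))
    R=np.array(info['R']); o=-R.T@np.array(info['t']); v=R.T@np.array([s[0],s[1],1]); return o+v*(z-o[2])/v[2]
E
python3 - <<'E'
from h import *
for c in ('scene','top'):
    im,info=shot(c,c+'0')
    print(c, 'cam at',-np.array(info['R']).T@info['t'])
    for n in ['box','cover','tab','clogged0','rack','clean0','clean1','tub','mat','seedling0','bottle0','bottle1','straws','slot1']:
        try:
            for d in viewer.pinpoint(n,c):
                w=toworld(d['at'],info); print(n,round(d['confidence'],2),w.round(),proj(w,info).round())
        except Exception as e: print(n,e)
print(robot.observe())
E
```

```text
pics
scene cam at [ 979.84679841 -520.81149578  746.7809527 ]
box 0.91 [527.  85.   2.] [268. 233.]
cover 0.87 [527.  83. 117.] [266. 201.]
tab it knows: bottle, box, clean, clogged, clogged0_mid, clogged1_mid, clogged2_mid, cover, mat, rack, seedling, slot, straws, tub
rack 0.93 [507. 342.   2.] [311. 183.]
clean0 0.9 [516. 342.   8.] [314. 183.]
clean0 0.86 [559. 334.   6.] [324. 189.]
clean0 0.66 [666. 453.   0.] [374. 183.]
clean0 0.39 [777. 163.  -2.] [366. 257.]
clean1 0.9 [516. 342.   8.] [314. 183.]
clean1 0.86 [559. 334.   6.] [324. 189.]
clean1 0.66 [666. 453.   0.] [374. 183.]
clean1 0.39 [777. 163.  -2.] [366. 257.]
tub 0.74 [777. 160.  -1.] [365. 257.]
tub 0.57 [ 495. -362.    1.] [125. 355.]
mat 0.66 [ 509. -156.    2.] [200. 290.]
seedling0 0.84 [ 739. -207.   -1.] [268. 361.]
seedling0 0.77 [ 729. -289.   -0.] [238. 391.]
seedling0 0.72 [742. -81.  -3.] [302. 318.]
bottle0 0.65 [776. 163.  -0.] [365. 256.]
bottle0 0.61 [781.   9.   3.] [338. 297.]
bottle1 0.65 [776. 163.  -0.] [365. 256.]
bottle1 0.61 [781.   9.   3.] [338. 297.]
straws 0.63 [737. 268.   1.] [369. 226
[... 1440 characters left out ...]
9, -0.01157688,  1.60269727,  0.00599999,
        1.0714147 , -0.05629314]), 'joint_velocities': array([ 2.36697398e-06,  1.58730471e-03,  1.48460784e-04,  6.09671708e-04,
        2.39107431e-04,  5.34206779e-04, -9.14716202e-04]), 'joint_torque': array([ 8.51985915e-04, -5.20407987e+01, -1.17298824e-02, -2.44051498e+01,
       -5.64884185e-02,  1.14417370e-02,  4.14178157e-05]), 'tcp_pos': array([ 207.35587533, -616.04330327,  214.5951769 ]), 'tcp_rot': array([ 3.10025710e+00,  5.07773013e-01, -7.10203672e-05]), 'contact_force': array([-0.47147052,  0.31242071,  0.4376672 ]), 'wrist_torque': array([-0.01591326, -0.03063731,  0.02297051]), 'grip_force': 0.0, 'grip_width': 1.0004008714643449}
```

View pics/scene0.png

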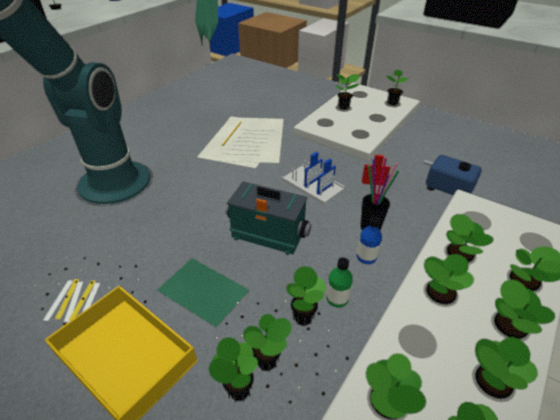

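View pics/top0.png

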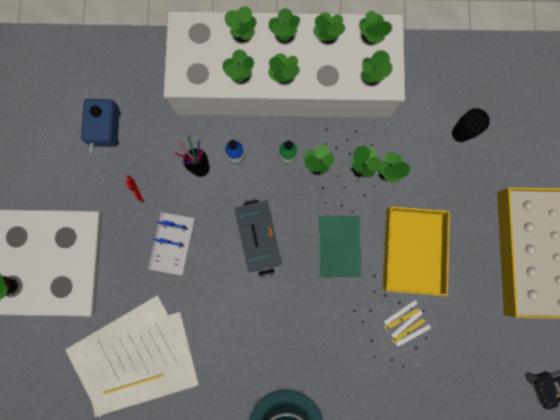

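```bash
cat >> h.py <<'E'
from scipy.spatial.transform import Rotation as Ro
def rot(yaw,tilt=0):
    # tool down; yaw about world z (tool y = -y rotated by yaw); tilt about tool x
    return (Ro.from_euler('z',yaw)*Ro.from_euler('x',np.pi)*Ro.from_euler('x',tilt)).as_rotvec()
E
python3 - <<'E'
from h import *
print(robot.observe()['tcp_rot'])
for nm,p in (('box',(440,60,330)),('rack',(430,330,330))):
    for yaw in (0.25,0.25+np.pi/2,0.25-np.pi/2,0.25-np.pi):
        print(nm,yaw,kin.ik(p,rot(yaw)))
robot.movep((480,60,330),rot(0.25)); 
im,i=shot('wrist','w_box'); print(-np.array(i['R']).T@i['t'], np.array(i['R'])[2], robot.observe()['joints'])
for n in ('box','cover','slot1'):
    for d in viewer.pinpoint(n,'wrist'): w=toworld(d['at'],i); print(n,round(d['confidence'],2),w.round(1),proj(w,i).round())
robot.movep((470,330,330),rot(0.25)); 
im,i=shot('wrist','w_rack'); print(-np.array(i['R']).T@i['t'], robot.observe()['joints'])
for n in ('rack','clean0'):
    for d in viewer.pinpoint(n,'wrist'): w=toworld(d['at'],i); print(n,round(d['confidence'],2),w.round(1),proj(w,i).round())
print(robot.observe()['t'])
cv2.imwrite('pics/w1.png',np.hstack([cv2.resize(cv2.imread(f'pics/{a}.png'),(400,300)) for a in('w_box','w_rack')]))
E
```

```text
[ 3.10025710e+00  5.07773013e-01 -7.10203672e-05]
box 0.25 [ 0.59033825  0.05862949 -0.81577442  1.88916145  0.04558113  1.21256907
 -1.56136531]
box 1.8207963267948966 [ 0.69826091  0.07270322 -0.93090468  1.8849631   0.06222935  1.21380342
 -0.00314753]
box -1.3207963267948966 None
box -2.891592653589793 [ 0.73021335  0.07767298 -0.96563705  1.88381054  0.06814935  1.21429505
  1.56296978]
rack 0.25 [-0.70626443  0.18538066 -0.01166001  1.72596019  0.00228006  1.23026493
 -2.03928252]
rack 1.8207963267948966 [ 0.14185313  0.38653093 -1.09876572  1.67697533  0.35603802  1.29885134
 -0.77474841]
rack -1.3207963267948966 [ 0.24111264  0.49738934 -1.30267847  1.67285411  0.49057401  1.35381897
  2.2504124 ]
rack -2.891592653589793 [ 0.14185313  0.38653093 -1.09876572  1.67697533  0.35603802  1.29885134
  0.79604792]
[546.41032345  74.37893423 499.28650054] [-0.23412737 -0.05922583 -0.97040027] [ 0.52989814  0.15271569 -0.78988478  1.81135025  0.11499456  1.22472866
 -1.61561694]
box 0.35 [ 5.084e+02  3.373e+02 -5.000e-01] [ 92. 111.]
cover 0.87 [525.9  85.7 110.8] [262. 145.]
[536.98439957 343.99921146 499.23465524] [ 0.03737645  0.39471933 -0.92677694  1.60875118  0.32569157  1.30258447
 -2.26371753]
rack 0.89 [510.8 335.9  -2.2] [276. 149.]
clean0 0.87 [663.9 445.2  -1.2] [226.  18.]
clean0 0.63 [515.2 336.3   5.7] [277. 146.]
clean0 0.57 [559.6 329.2   6.7] [290. 116.]
5.4083
```

View pics/w1.png

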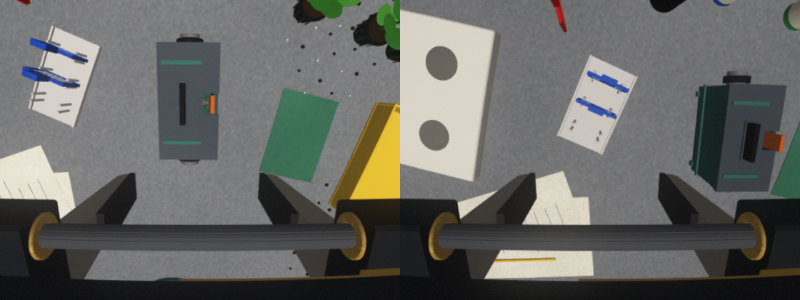

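```bash
cat >> h.py <<'E'
def rectpts(mask,z,info,erode=0):
    m=mask.astype(np.uint8)
    cs,_=cv2.findContours(m,cv2.RETR_EXTERNAL,cv2.CHAIN_APPROX_NONE); c=max(cs,key=cv2.contourArea)[:,0,:]
    P=np.array([ray(p,z,info)[:2] for p in c],np.float32)
    (cx,cy),(w,h),a=cv2.minAreaRect(P)
    b=cv2.boxPoints(((cx,cy),(w,h),a)); e0,e1=b[1]-b[0],b[2]-b[1]
    e=e0 if np.linalg.norm(e0)>np.linalg.norm(e1) else e1
    yaw=np.arctan2(e[1],e[0]); yaw=(yaw+np.pi/2)%np.pi-np.pi/2
    return np.array([cx,cy]),sorted((w,h)),yaw   # yaw of long side
def blues(im):
    h=cv2.cvtColor(im,cv2.COLOR_RGB2HSV); return ((h[...,0]>105)&(h[...,0]<128)&(h[...,1]>150)&(h[...,2]>50)).astype(np.uint8)
E
python3 - <<'E'
from h import *
robot.movep((480,320,270),rot(-0.16))
im,i=shot('wrist','rk'); print(-np.array(i['R']).T@i['t'])
for n in ('rack','clean0'):
    for d in viewer.pinpoint(n,'wrist'): w=toworld(d['at'],i); print(n,round(d['confidence'],2),w.round(1),proj(w,i).round())
for d in viewer.silhouettes('rack','wrist')[:1]: print('rack',rectpts(d['mask'],6,i))
m=blues(im); n,l,s,c=cv2.connectedComponentsWithStats(m)
for k in range(1,n):
    if s[k,4]>150: print('blue',s[k],c[k].round(), rectpts(l==k,82,i), ray(c[k],112,i).round())
robot.movep((440,65,250),rot(0.25))
im,i=shot('wrist','cv'); print(-np.array(i['R']).T@i['t'])
for n in ('cover',):
    for d in viewer.pinpoint(n,'wrist'): w=toworld(d['at'],i); print(n,round(d['confidence'],2),w.round(1),proj(w,i).round())
for d in viewer.silhouettes('cover','wrist')[:1]: print('cover',rectpts(d['mask'],120,i))
hsv=cv2.cvtColor(im,cv2.COLOR_RGB2HSV)
cv2.imwrite('pics/w2.png',np.hstack([cv2.resize(cv2.imread(f'pics/{a}.png'),(400,300)) for a in('rk','cv')]))
cv2.imwrite('pics/cv.png',im[:,:,::-1])
E
```

```text
[547.68493002 307.78536332 440.02008273]
rack 0.88 [512.2 335.8  -2.5] [259. 161.]
clean0 0.91 [515.6 335.6   3.9] [258. 159.]
clean0 0.74 [665.5 445.3   0.9] [149.  51.]
clean0 0.65 [562.7 326.2   3.2] [259. 120.]
rack (array([510.26882935, 340.38412476]), [102.71086883544922, 169.6761474609375], np.float32(-0.16058934))
blue [217 116  71  10 482] [251. 121.] (array([560.64984131, 330.33477783]), [8.928561210632324, 71.50350952148438], np.float32(1.4096457)) [559. 329. 112.]
blue [218 166  46  13 333] [243. 172.] (array([510.52456665, 351.51251221]), [10.42764949798584, 47.38857650756836], np.float32(1.3323151)) [514. 345. 112.]
[506.4762788   81.21768208 420.2294117 ]
cover 0.85 [526.2  83.7 117.1] [279. 107.]
cover 0.59 [512.2 336.3  -1.4] [70. 74.]
cover (array([524.13275146,  82.94159698]), [94.61365509033203, 172.60562133789062], np.float32(0.24012637))
```

View pics/w2.png

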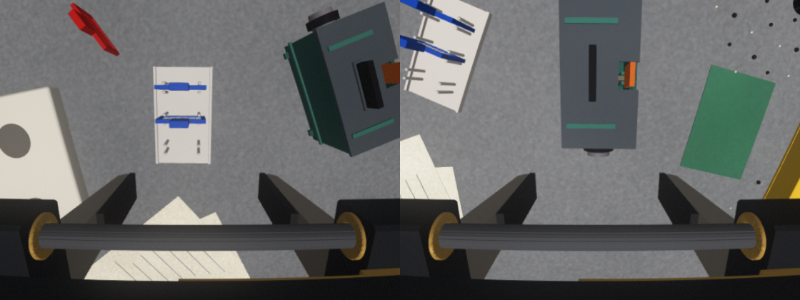

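```bash
python3 - <<'E'
from h import *
robot.movep((470,72,270),rot(0.25))
im,i=shot('wrist','cv2')
for d in viewer.pinpoint('cover','wrist'): w=toworld(d['at'],i); print('cover',round(d['confidence'],2),w.round(1))
for d in viewer.silhouettes('cover','wrist')[:1]:
    ys,xs=np.where(d['mask']); print(ys.min(),ys.max(),xs.min(),xs.max()); c,wh,yaw=rectpts(d['mask'],119,i); print('cover',c,wh,yaw)
hsv=cv2.cvtColor(im,cv2.COLOR_RGB2HSV)
def loc(P): d=np.array(P)[...,:2]-c; return d@np.array([[np.cos(yaw),-np.sin(yaw)],[np.sin(yaw),np.cos(yaw)]])
o=((hsv[...,0]<15)&(hsv[...,1]>170)&(hsv[...,2]>140)).astype(np.uint8)
n,l,s,ce=cv2.connectedComponentsWithStats(o); k=1+s[1:,4].argmax(); print(s[k])
P=np.array([ray((x,y),146,i) for y,x in zip(*np.where(l==k))]); L=loc(P); print('tab local',np.percentile(L,[1,50,99],axis=0).round(1))
g=(hsv[...,2]<45).astype(np.uint8)&(np.indices(hsv.shape[:2])[0]<260)
n,l,s,ce=cv2.connectedComponentsWithStats(g)
for k in range(1,n):
    if s[k,4]>200:
        P=np.array([ray((x,y),146,i) for y,x in zip(*np.where(l==k))]); L=loc(P); print('dark',s[k],np.percentile(L,[1,50,99],axis=0).round(1).tolist())
cv2.imwrite('pics/cv2c.png',cv2.resize(im[0:260,150:450,::-1],(600,520)))
E
```

```text
cover 0.96 [528.6  83.7 114.2]
38 236 227 334
cover [526.85522461  83.71243286] [95.42167663574219, 180.834228515625] 0.22823155
[317 129   8  31 209]
tab local [[-12.1 -38.1]
 [  0.6 -35.3]
 [ 13.  -32.5]]
dark [444   0  58  18 673] [[107.3, -174.9], [114.7, -149.6], [120.5, -130.3]]
dark [537  13  23  41 694] [[84.0, -232.7], [97.0, -223.4], [113.0, -212.1]]
dark [266 108   9  70 607] [[-28.6, 4.1], [1.2, 7.8], [28.9, 11.5]]
dark [167 243  22  17 246] [[-106.9, 81.0], [-100.7, 87.6], [-90.8, 99.7]]
dark [363 243  22  17 254] [[-102.4, -98.7], [-96.5, -86.4], [-86.8, -79.7]]
```

View pics/cv2c.png

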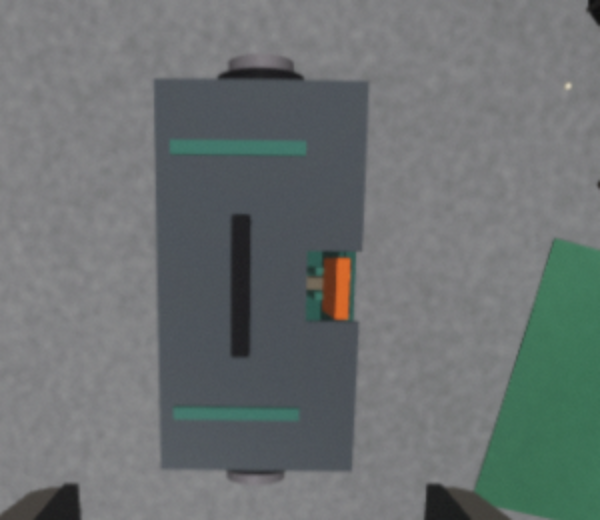

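```bash
cat >> h.py <<'E'
BOX=np.array([526.9,83.7]); BY=0.232
def loc2w(c,yaw,x,y): return np.array([c[0]+x*np.cos(yaw)-y*np.sin(yaw), c[1]+x*np.sin(yaw)+y*np.cos(yaw)])
def st(tag=''):
    s=robot.observe(); print(tag,'t%.1f'%s['t'],'pos',s['tcp_pos'].round(1),'F',s['contact_force'].round(1),'T',s['wrist_torque'].round(2),'w%.1f'%(s['grip_width']*92),'gf%.1f'%s['grip_force']); return s
E
python3 - <<'E'
from h import *
p=loc2w(BOX,BY,0,-8.5)
grip(0.78)
robot.movep((*p,180),rot(BY)); robot.servo_line((*p,126),feed=80); st('down')
grip(0.0,25); robot.hold(0.3); st('pinched')
robot.servo_line((*p,130),feed=15); st('up4')
E
```

```text
down t9.5 pos [529.1  75.7 126.1] F [-0.5 -0.  -0.2] T [-0.01 -0.   -0.03] w72.2 gf0.0
pinched t10.3 pos [529.1  76.1 126.4] F [-1.2  2.4  5.9] T [ 0.22  0.25 -0.  ] w41.0 gf25.0
up4 t10.8 pos [528.4  75.1 129.5] F [-0.7  1.  -2.5] T [ 0.08  0.13 -0.05] w40.6 gf25.0
```

```bash
python3 - <<'E'
from h import *
p=loc2w(BOX,BY,0,-8.5)
robot.servo_line((*p,175),feed=40); st('lift')
robot.servo_line((*p,260),feed=120)
q=loc2w((507,-154),0,0,-8.5)
robot.movep((*q,120),rot(0)); s=st('over mat')
robot.servo_line((*q,45),feed=80); robot.servo_line((*q,37.5),feed=15); st('set')
grip(0.78); robot.hold(.2); st('rel')
robot.servo_line((*q,120),feed=120)
# look into box
robot.movep((465,70,290),rot(BY)); robot.hold(.2)
im,i=shot('wrist','inbox'); s=st()
for n in ('clogged0','clogged0_mid','slot0','box'):
    for d in viewer.pinpoint(n,'wrist'): w=toworld(d['at'],i); print(n,round(d['confidence'],2),w.round(1),proj(w,i).round())
cv2.imwrite('pics/inboxc.png',cv2.resize(im[0:260,150:450,::-1],(600,520)))
im,i=shot('top','top1')
for n in ('cover','tub'):
    for d in viewer.pinpoint(n,'top'): w=toworld(d['at'],i); print(n,round(d['confidence'],2),w.round(1),proj(w,i).round())
for d in viewer.silhouettes('tub','top')[:1]: print('tub',rectpts(d['mask'],40,i))
E
```

```text
lift t12.0 pos [528.6  75.4 174.7] F [ 0.3 -0.1 -2.7] T [-0.06 -0.02  0.02] w40.7 gf25.0
over mat t14.0 pos [ 508.3 -160.6  120.9] F [ 0.7  0.8 -2.4] T [0.05 0.03 0.01] w40.6 gf25.0
set t15.7 pos [ 507.  -162.4   38. ] F [-1.9  1.7  5.4] T [0.05 0.55 0.  ] w40.9 gf25.0
rel t16.5 pos [ 507.  -162.4   37.5] F [-0.3 -0.9 -0.6] T [ 0.06  0.04 -0.01] w71.9 gf0.0
 t18.7 pos [465.1  69.  289.3] F [-0.2  0.3  0.3] T [-0.03 -0.04  0.02] w71.3 gf0.0
clogged0 0.92 [479.1  71.4   6.9] [275. 171.]
clogged0 0.65 [578.3  89.6   1. ] [279.  92.]
clogged0_mid 0.57 [477.4  73.6  58.5] [273. 177.]
slot0 0.71 [574.8  97.5   6.1] [273.  93.]
slot0 0.65 [482.2  68.9   5. ] [278. 169.]
slot0 0.64 [527.8  79.2   6.4] [278. 133.]
box 0.73 [527.7  80.6  -2.4] [277. 133.]
box 0.17 [ 742.2 -213.6    3.4] [539.  23.]
cover 0.87 [ 506.2 -149.4   30.6] [340. 246.]
tub 0.62 [ 496.1 -365.3    6.3] [413. 252.]
tub (array([ 499.1583252 , -364.68572998]), [182.76661682128906, 241.82839965820312], np.float32(-0.06788862))
```

View pics/inboxc.png

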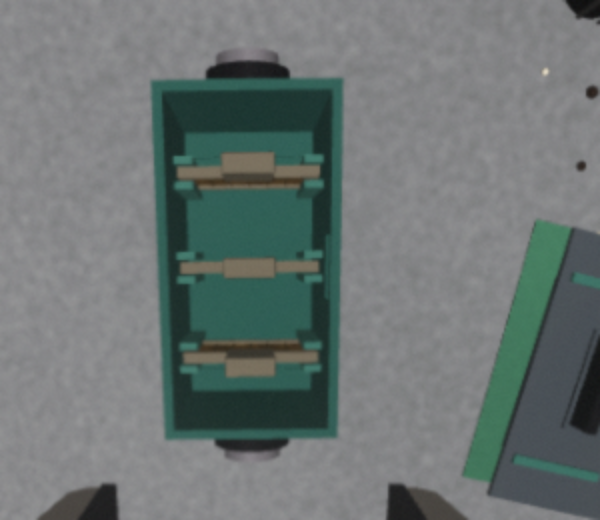

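```bash
cat >> h.py <<'E'
TUB=np.array([497.,-365.]); TY=-0.05
def take(c,yaw,x,ztcp,psi,open_=0.22,up=240,N=30):
    p=loc2w(c,yaw,x,0); grip(open_)
    robot.movep((*p,up-60),rot(psi)); robot.servo_line((*p,ztcp),feed=120); st('at')
    grip(0.0,N); s=st('gripped')
    robot.servo_line((*p,ztcp+15),feed=40); st('up15'); robot.servo_line((*p,up),feed=150); return st('up')
def dump(fx,fy,t,fz):
    R=rot(TY+np.pi/2,t); z=Ro.from_rotvec(R).as_matrix()[:,2]
    foot=np.array([*loc2w(TUB,TY,fx,fy),fz]); tcp=foot-80*z
    pre=tcp-120*z
    robot.movep(pre+[0,0,20],R); robot.servo_line(tcp,feed=120); st('dump'); grip(0.5); robot.servo_line(pre,feed=200)
E
python3 - <<'E'
from h import *
for x in (-50,0,50): print(kin.ik((*loc2w(BOX,BY,x,0),86),rot(BY+np.pi/2)),kin.ik((*loc2w(BOX,BY,x,0),86),rot(BY-np.pi/2)))
for a in ((-60,-36,.55,14),(60,36,-.55,14)):
    R=rot(TY+np.pi/2,a[2]); z=Ro.from_rotvec(R).as_matrix()[:,2]; f=np.array([*loc2w(TUB,TY,*a[:2]),a[3]])-80*z
    print(z,f,kin.ik(f,R),kin.ik(f-120*z+[0,0,20],R))
take(BOX,BY,0,86,BY+np.pi/2)
E
```

```text
[ 0.60411641  0.65230791 -1.04615401  2.05390828  0.75129912  0.87835039
 -0.64293019] [-0.58187004  0.39854688  0.43572673  2.12541434 -0.26726411  0.66902452
 -2.87456636]
[ 0.55633456  0.73115504 -1.04072157  1.93838759  0.78778752  0.94891562
 -0.6451374 ] [-0.56886182  0.47100156  0.43518371  2.00952795 -0.2939605   0.72114512
 -2.86212637]
[ 0.51484073  0.8136322  -1.04955102  1.81747711  0.82889225  1.02549217
 -0.64259967] [-0.5543169   0.54300379  0.43473133  1.88868188 -0.31547357  0.77735985
 -2.8569393 ]
[-0.52203401  0.02612347 -0.85252452] [ 477.03845476 -400.0461371    82.20196176] [ 0.96260382  1.01928817 -0.80593054  1.33390882  0.76385427  1.65363049
  0.00817329] [ 0.80634287  0.9279696  -0.67417017  1.08825579  0.62410477  1.83609805
  0.14284051]
[ 0.52203401 -0.02612347 -0.85252452] [ 516.96154524 -329.9538629    82.20196176] [ 1.38666183  0.66370307 -0.87613582  2.10884376  0.94804254  0.18750768
 -0.21054397] [ 1.44541978  0.26276326 -0.75538173  2.14280182 -0.42470248  0.4053671
  1.05483604]
at t22.0 pos [527.4  84.   86.6] F [-0.5  0.8 -0.3] T [-0.04 -0.07 -0.03] w20.5 gf0.0
gripped t22.3 pos [527.4  83.8  86.7] F [-0.9 -0.5  3.6] T [-0.07  0.01 -0.07] w9.9 gf30.0
up15 t22.9 pos [526.9  83.5 101.1] F [-0.8 -1.  -2.3] T [-0.07 -0.09 -0.05] w10.0 gf30.0
up t23.9 pos [526.4  83.4 239.1] F [-0.   0.2 -1. ] T [-0.05 -0.16 -0.02] w9.5 gf30.0
```

```bash
python3 - <<'E'
from h import *
dump(-58,-36,.38,15)
take(BOX,BY,50,86,BY+np.pi/2); dump(55,36,-.38,15)
im,i=shot('top','top2')
cv2.imwrite('pics/top2c.png',cv2.resize(im[180:320,200:480,::-1],(780,390)))
E
```

```text
dump t27.0 pos [ 467.7 -399.6   90.1] F [-0.6  0.1 -0.4] T [-0.1  -0.51  0.03] w9.9 gf30.0
at t31.8 pos [576.   95.6  86.6] F [ 0.1  0.4 -0.9] T [-0.06 -0.07  0.  ] w20.0 gf0.0
gripped t32.1 pos [576.1  95.3  86.8] F [-0.6 -0.2  3.5] T [-0.13  0.05  0.  ] w9.7 gf30.0
up15 t32.6 pos [575.6  95.1 101.1] F [-0.1 -0.8 -1.5] T [-0.06 -0.09 -0.01] w9.9 gf30.0
up t33.7 pos [575.   94.8 239. ] F [ 0.3  0.4 -1.6] T [-0.02 -0.09  0.07] w9.7 gf30.0
dump t36.6 pos [ 524.3 -330.5   89.9] F [ 0.5 -0.9 -1.1] T [ 0.01  0.37 -0.  ] w9.6 gf30.0
```

View pics/top2c.png

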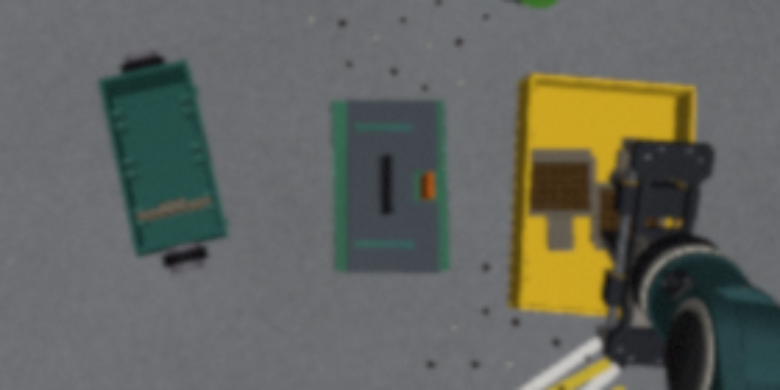

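```bash
python3 - <<'E'
from h import *
take(BOX,BY,-50,86,BY+np.pi/2); dump(-58,0,.38,34)
robot.movep((465,350,250),rot(-0.16)); robot.hold(.2)
im,i=shot('wrist','rk2'); st()
for n in ('rack','clean0'):
    for d in viewer.pinpoint(n,'wrist'): w=toworld(d['at'],i); print(n,round(d['confidence'],2),w.round(1),proj(w,i).round())
for d in viewer.silhouettes('rack','wrist')[:1]: print('rack',rectpts(d['mask'],6,i))
R=(510.5,338.5)
im2=im.copy()
for x in (0,50):
    for (dx,dy) in ((-5,-13),(5,-13),(5,13),(-5,13)):
        q=proj((*loc2w(R,-.16,x+dx,dy),112),i).round().astype(int); cv2.circle(im2,tuple(int(v) for v in q),1,(255,0,0),-1)
cv2.imwrite('pics/rk2c.png',cv2.resize(im2[50:250,180:400,::-1],(770,600),interpolation=cv2.INTER_NEAREST)[:600])
E
```

```text
at t41.0 pos [478.7  72.4  86.5] F [-0.3  0.6  0. ] T [-0.01 -0.11  0.02] w20.4 gf0.0
gripped t41.3 pos [478.7  72.2  86.6] F [-0.3  0.1  3.3] T [-0.08  0.    0.02] w9.8 gf30.0
up15 t41.9 pos [478.3  72.  101.1] F [ 0.3 -0.1 -1.2] T [-0.05 -0.11  0.02] w10.0 gf30.0
up t42.9 pos [477.7  71.9 239.2] F [-1.1 -1.2 -0.8] T [-0.04 -0.08  0.01] w9.9 gf30.0
dump t45.9 pos [ 469.4 -363.6  109. ] F [-0.4  0.6 -0.9] T [-0.01 -0.48 -0.06] w10.0 gf30.0
 t50.1 pos [465.3 349.7 249.9] F [ 0.1  0.2 -0.1] T [ 0.07 -0.03 -0.01] w45.9 gf0.0
rack 0.65 [511.8 337.   -0.6] [279. 147.]
rack 0.4 [516.  337.7   3.1] [278. 144.]
clean0 0.95 [558.6 329.9   5.9] [279. 106.]
clean0 0.88 [ 6.644e+02  4.432e+02 -6.000e-01] [166.  30.]
clean0 0.73 [515.5 338.1   5.6] [278. 144.]
rack (array([510.12103271, 339.73739624]), [103.40375518798828, 172.79025268554688], np.float32(-0.1648848))
```

View pics/rk2c.png

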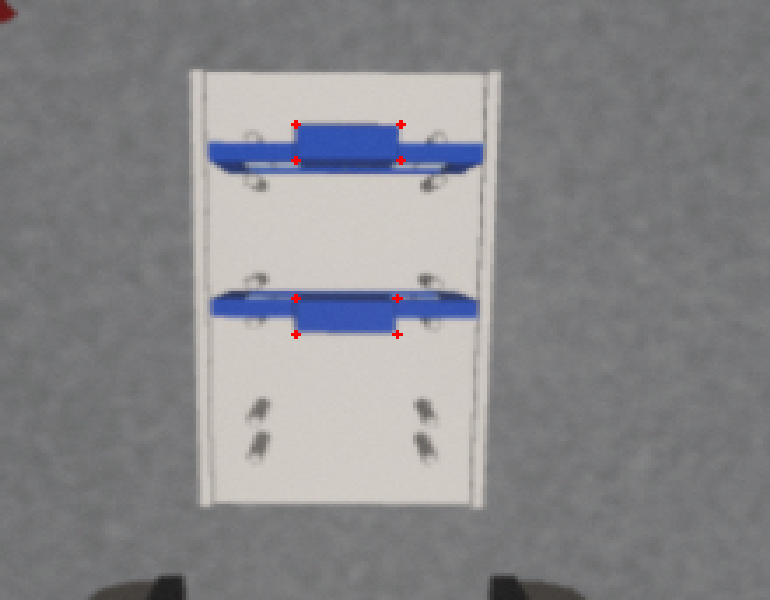

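```bash
python3 - <<'E'
from h import *
robot.movep((465,68,270),rot(BY)); robot.hold(.2)
im,i=shot('wrist','bx2'); st()
im2=cv2.resize(im[0:270,150:450],(1200,1080),interpolation=cv2.INTER_CUBIC)
def dot(x,y,z):
    q=proj((*loc2w(BOX,BY,x,y),z),i); q=((q-[150,0]+.5)*4).round().astype(int); cv2.circle(im2,(int(q[0]),int(q[1])),3,(255,0,0),-1)
for sx in (-1,1):
    for sy in (-1,1):
        dot(87*sx,45*sy,116); dot(82*sx,40*sy,116)
        for x in (-50,0,50): dot(x+4.5*sx,40*sy,76); dot(x+4.5*sx,30*sy,76)
cv2.imwrite('pics/bx2c.png',im2[100:920,280:780,::-1][:,:,:][:600*2:1][:820]); 
a=cv2.imread('pics/bx2c.png'); cv2.imwrite('pics/bx2c.png',cv2.rotate(cv2.resize(a,(488,800)),cv2.ROTATE_90_CLOCKWISE))
E
```

```text
t51.6 pos [465.   69.1 270. ] F [-0.  -0.2  0.2] T [ 0.04 -0.01  0.03] w46.1 gf0.0
```

View pics/bx2c.png

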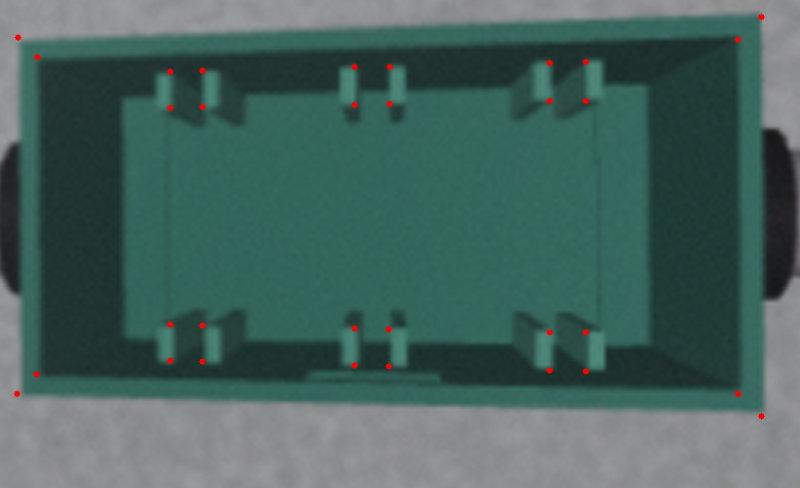

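```bash
cat >> h.py <<'E'
BOX=np.array([527.2,84.2]); BY=0.239; RACK=np.array([510.5,338.5]); RY=-0.16
def insert(x):
    psi=BY+np.pi/2; p=loc2w(BOX,BY,x,0)
    robot.movep((*p,235),rot(psi)); robot.servo_line((*p,164),feed=100); robot.hold(.3); s=st('above')
    p2=p+(p-s['tcp_pos'][:2])   # cancel steady error
    robot.servo_line((*p2,162),feed=20); st('corr')
    for z in (150,140,120,105,95,89,86.5):
        robot.servo_line((*p2,z),feed=50); s=st('z%g'%z)
        if s['contact_force'][2]>15: print('BLOCKED'); return False
    return True
E
python3 - <<'E'
from h import *
take(RACK,RY,50,86,RY+np.pi/2,open_=0.38)
if insert(50):
    grip(0.22); robot.hold(.2); p=loc2w(BOX,BY,50,0); robot.servo_line((*p,200),feed=120); st('out')
E
```

```text
at t54.0 pos [560.1 331.1  86.7] F [1.1 0.1 0.2] T [-0.01 -0.11 -0.02] w34.9 gf0.0
gripped t54.5 pos [560.  330.6  86.4] F [ 0.  -0.3  2.5] T [-0.14 -0.02  0.  ] w9.6 gf30.0
up15 t55.0 pos [559.9 330.5 101.1] F [ 0.  -1.3 -1.3] T [-0.03 -0.06 -0.03] w9.6 gf30.0
up t56.1 pos [559.5 330.  238.8] F [-0.3 -1.  -0.7] T [-0.01 -0.05 -0.05] w9.7 gf30.0
above t58.2 pos [576.   96.  164.4] F [ 0.5 -0.   0.5] T [-0.06 -0.08 -0.01] w9.5 gf30.0
corr t58.4 pos [575.5  96.  161.9] F [ 1.4  0.7 -1. ] T [ 0.   -0.05 -0.04] w9.6 gf30.0
z150 t58.8 pos [575.3  96.  149.5] F [-0.  -0.3 -1.5] T [-0.   -0.06 -0.02] w9.9 gf30.0
z140 t59.2 pos [575.3  96.  139.6] F [-0.4  0.6 -1.4] T [-0.07 -0.14  0.04] w10.1 gf30.0
z120 t59.7 pos [575.5  96.2 119.8] F [ 0.6  0.4 -0.4] T [-0.04 -0.06  0.06] w10.0 gf30.0
z105 t60.2 pos [575.4  96.1 104.7] F [ 0.  -0.1 -0.5] T [-0.01 -0.1   0.01] w9.9 gf30.0
z95 t60.5 pos [575.3  96.   94.6] F [-0.4  1.3 -1.6] T [-0.03 -0.04 -0.04] w9.9 gf30.0
z89 t60.8 pos [575.3  96.   88.6] F [ 0.6  0.2 -1.7] T [-0.04 -0.1   0.08] w9.5 gf30.0
z86.5 t61.0 pos [575.5  96.1  86.5] F [ 0.8  0.3 -0.6] T [ 0.01 -0.08  0.01] w9.3 gf30.0
out t62.7 pos [575.4  95.7 199.2] F [-0.7 -0.2 -1. ] T [-0.01 -0.13  0.  ] w20.0 gf0.0
```

```bash
python3 - <<'E'
from h import *
take(RACK,RY,0,86,RY+np.pi/2,open_=0.38)
if insert(-50):
    grip(0.22); robot.hold(.2); p=loc2w(BOX,BY,-50,0); robot.servo_line((*p,200),feed=120); st('out')
    robot.movep((450,-100,270),rot(0)); robot.hold(.2)
    iw,i=shot('wrist','cw')
    for d in viewer.pinpoint('cover','wrist'): w=toworld(d['at'],i); print('cover',round(d['confidence'],2),w.round(1))
    for d in viewer.silhouettes('cover','wrist')[:1]:
        ys,xs=np.where(d['mask']); print(ys.min(),ys.max(),xs.min(),xs.max()); print(rectpts(d['mask'],30,i))
    im,i=shot('top','top3')
    for n in ('cover','tub','clogged0_mid','clean0'):
        for d in viewer.pinpoint(n,'top'): w=toworld(d['at'],i); print(n,round(d['confidence'],2),w.round(1))
    a=cv2.resize(im[180:320,200:480],(600,300)); b=cv2.resize(iw[0:280,100:],(490,300))
    cv2.imwrite('pics/t3.png',cv2.resize(np.vstack([a,np.hstack([b,np.zeros((300,110,3),np.uint8)])])[:,:,::-1],(600,600)))
E
```

```text
at t65.0 pos [510.8 339.1  86.7] F [-0.6  0.6  0.1] T [-0.01 -0.08 -0.01] w34.9 gf0.0
gripped t65.5 pos [510.7 338.6  86.4] F [-0.3 -0.5  2.5] T [-0.12 -0.02 -0.01] w9.6 gf30.0
up15 t66.1 pos [510.6 338.4 101.1] F [ 0.  -0.  -0.4] T [ 0.   -0.06  0.01] w9.3 gf30.0
up t67.1 pos [510.2 337.9 239. ] F [ 0.  -0.6 -1. ] T [-0.05 -0.01  0.01] w9.9 gf30.0
above t69.3 pos [478.8  72.3 164.3] F [ 0.3  0.  -0.5] T [-0.09 -0.11 -0.02] w9.9 gf30.0
corr t69.6 pos [478.3  72.3 161.9] F [ 0.3 -0.1 -1.3] T [ 0.03 -0.1  -0.01] w9.7 gf30.0
z150 t70.0 pos [478.2  72.5 149.6] F [-0.5 -0.6 -0.3] T [ 0.01 -0.1  -0.04] w9.8 gf30.0
z140 t70.3 pos [478.2  72.4 139.7] F [-0.6  0.4 -0.1] T [-0.01 -0.12  0.04] w9.8 gf30.0
z120 t70.9 pos [478.3  72.6 119.8] F [ 0.7 -0.4 -0.6] T [-0.03 -0.14  0.05] w9.8 gf30.0
z105 t71.3 pos [478.2  72.5 104.7] F [ 0.3 -0.2 -0.9] T [-0.07 -0.06  0.04] w10.0 gf30.0
z95 t71.7 pos [478.2  72.4  94.7] F [-0.2  0.3 -0.8] T [-0.02 -0.15 -0.02] w9.7 gf30.0
z89 t72.0 pos [478.2  72.4  88.7] F [-0.5  0.5 -0.7] T [-0.01 -0.06 -0.01] w9.8 gf30.0
z86.5 t72.2 pos [478.4  72.5  86.4] F [ 0.2 -0.4 -0.7] T [-0.02 -0.09 -0.  ] w10.0 gf30.0
out t73.9 pos [478.2  72.1 199.3] F [0.6 0.8 0.9] T [-0.07 -0.07  0.03] w20.4 gf0.0
cover 0.71 [ 508.4 -152.3   24.5]
59 91 52 110
(array([581.71514893, 125.98275757]), [33.76972579956055, 70.57313537597656], np.float32(1.4004318))
tub 0.33 [ 440.3 -363.9   17.7]
clogged0_mid 0.57 [ 492.2 -363.5   21.9]
clean0 0.69 [ 7.276e+02 -2.888e+02  2.000e-01]
clean0 0.65 [661.5 448.1   1.5]
clean0 0.57 [477.8  75.6   4.3]
clean0 0.53 [572.6  99.8   8. ]
```

View pics/t3.png

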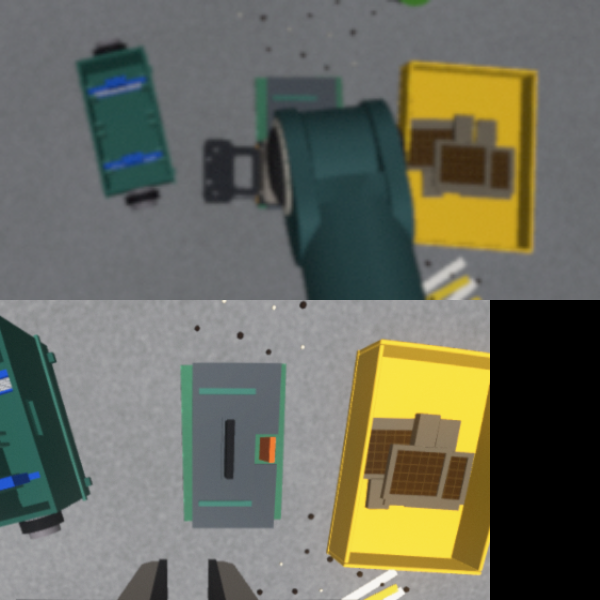

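```bash
python3 - <<'E'
from h import *
robot.movep((450,-154,200),rot(0)); robot.hold(.3)
im,i=shot('wrist','cw2'); st()
hsv=cv2.cvtColor(im,cv2.COLOR_RGB2HSV)
g=(hsv[...,2]<50).astype(np.uint8)&(np.indices(hsv.shape[:2])[0]<250); g[:, :180]=0; g[:,380:]=0
o=((hsv[...,0]<15)&(hsv[...,1]>170)&(hsv[...,2]>140)).astype(np.uint8)
for nm,m in (('rib',g),('tab',o)):
    n,l,s,ce=cv2.connectedComponentsWithStats(m)
    for k in range(1,n):
        if s[k,4]>150:
            P=np.array([ray((x,y),57,i)[:2] for y,x in zip(*np.where(l==k))]); print(nm,s[k],np.percentile(P,[1,50,99],axis=0).round(1).tolist(),rectpts(l==k,57,i))
E
```

```text
t76.2 pos [ 450.5 -153.6  200.9] F [ 0.6 -0.2 -0.2] T [-0.  0.  0.] w20.0 gf0.0
rib [260 109   9  66 543] [[479.2, -147.9], [509.1, -144.3], [537.1, -140.6]] (array([ 508.15582275, -144.20288086]), [7.290707588195801, 57.85957336425781], np.float32(-0.004191637))
tab [309 128   8  29 219] [[495.8, -191.4], [508.3, -187.8], [520.7, -184.7]] (array([ 508.24655151, -188.1137085 ]), [6.372291564941406, 25.019451141357422], np.float32(0.021892667))
```

```bash
python3 - <<'E'
from h import *
q=np.array([507.8,-161.4]); grip(0.78)
robot.movep((*q,110),rot(0)); robot.servo_line((*q,37.5),feed=80); st('down')
grip(0.0,25); robot.hold(.3); st('pinch')
robot.servo_line((*q,60),feed=40); st('lift'); robot.servo_line((*q,200),feed=150)
p=loc2w(BOX,BY,0,-8.4)
robot.movep((*p,230),rot(BY)); robot.servo_line((*p,162),feed=60); robot.hold(.3); s=st('above')
p2=p+(p-s['tcp_pos'][:2])
robot.servo_line((*p2,158),feed=20); robot.hold(.2); st('corr')
for z in np.arange(154,127,-3):
    robot.servo_line((*p2,z),feed=20); s=st('z%g'%z)
    if np.abs(s['contact_force']).max()>10: print('STOP'); break
E
```

```text
down t78.7 pos [ 508.2 -161.3   37.8] F [ 0.1 -0.   0.6] T [ 0.   -0.01 -0.03] w71.9 gf0.0
pinch t79.6 pos [ 508.2 -160.6   38. ] F [-1.   3.5  5.8] T [ 0.63  0.22 -0.01] w40.9 gf25.0
lift t80.3 pos [ 507.7 -161.6   60. ] F [-0.9 -0.6 -3.1] T [-0.05  0.   -0.01] w40.4 gf25.0
above t83.9 pos [529.3  76.  162.1] F [ 0.4  0.4 -2.6] T [-0.05  0.03  0.  ] w40.5 gf25.0
corr t84.4 pos [529.1  76.2 158.1] F [-0.6 -0.  -3.7] T [-0.03 -0.01 -0.01] w40.4 gf25.0
z154 t84.8 pos [529.   76.1 153.8] F [-0.2  0.9 -2.4] T [-0.07 -0.02  0.03] w40.5 gf25.0
z151 t85.1 pos [529.   76.1 150.8] F [-0.2  0.5 -3.4] T [-0.02  0.01  0.03] w40.8 gf25.0
z148 t85.4 pos [529.   76.1 147.8] F [ 0.4  0.2 -2.9] T [-0.01  0.   -0.  ] w41.0 gf25.0
z145 t85.7 pos [529.   76.1 144.8] F [ 0.3  0.5 -2. ] T [ 0.03 -0.    0.  ] w40.5 gf25.0
z142 t86.0 pos [529.   76.1 141.8] F [-0.3 -0.2 -2.7] T [ 0.01 -0.07  0.04] w40.2 gf25.0
z139 t86.3 pos [529.   76.1 138.8] F [-0.3 -0.4 -2.6] T [ 0.02 -0.03 -0.02] w40.5 gf25.0
z136 t86.6 pos [529.   76.1 135.9] F [-0.3  0.1 -2.7] T [-0.04  0.03  0.  ] w40.6 gf25.0
z133 t86.9 pos [529.   76.1 132.8] F [-0.2  0.  -2.3] T [-0.02  0.03 -0.02] w40.7 gf25.0
z130 t87.2 pos [529.   76.1 129.8] F [ 0.   0.3 -2.1] T [-0.02 -0.04  0.03] w40.2 gf25.0
```

```bash
python3 - <<'E'
from h import *
s=robot.observe(); p2=s['tcp_pos'][:2]
for z in np.arange(129,123,-0.5):
    robot.servo_line((*p2,z),feed=10); s=st('z%g'%z)
    if s['contact_force'][2]>6: break
grip(0.78); robot.hold(.4); st('rel')
robot.servo_line((*p2,200),feed=100)
robot.movep((470,72,270),rot(BY)); robot.hold(.2)
im,i=shot('wrist','fin')
for d in viewer.pinpoint('cover','wrist'): w=toworld(d['at'],i); print('cover',round(d['confidence'],2),w.round(1))
for d in viewer.silhouettes('cover','wrist')[:1]: print(rectpts(d['mask'],119,i))
c,yaw=BOX,BY
def loc(P): d=np.array(P)[...,:2]-c; return d@np.array([[np.cos(yaw),-np.sin(yaw)],[np.sin(yaw),np.cos(yaw)]])
hsv=cv2.cvtColor(im,cv2.COLOR_RGB2HSV)
o=((hsv[...,0]<15)&(hsv[...,1]>170)&(hsv[...,2]>140)).astype(np.uint8)
n,l,s,ce=cv2.connectedComponentsWithStats(o); k=1+s[1:,4].argmax()
L=loc([ray((x,y),146,i) for y,x in zip(*np.where(l==k))]); print('tab local',np.percentile(L,[1,50,99],axis=0).round(1).tolist())
robot.movep((400,-150,400),rot(0)); im2,_=shot('scene','fin_s')
cv2.imwrite('pics/finc.png',np.hstack([cv2.resize(im[20:260,180:380,::-1],(400,480)),cv2.resize(im2[150:342,0:160][:,:,::-1],(400,480))]) if 0 else np.hstack([cv2.resize(im[20:260,180:380,::-1],(400,480)),cv2.resize(im2[160:280,205:305,::-1],(400,480))]))
st()
E
```

```text
z129 t87.4 pos [528.9  76.  128.9] F [ 0.4 -0.1 -1.3] T [0.03 0.01 0.01] w40.4 gf25.0
z128.5 t87.7 pos [529.   76.  128.5] F [-0.  -0.1 -2.6] T [-0.03  0.01 -0.01] w40.5 gf25.0
z128 t87.9 pos [529.   76.1 128. ] F [ 0.3 -0.1 -2.7] T [-0.07  0.03  0.  ] w40.7 gf25.0
z127.5 t88.2 pos [528.9  76.1 127.4] F [ 0.1 -0.8 -3.2] T [-0.03 -0.01 -0.02] w40.6 gf25.0
z127 t88.4 pos [529.  76. 127.] F [ 0.5  0.6 -3.3] T [-0.02 -0.06  0.03] w40.4 gf25.0
z126.5 t88.7 pos [529.1  76.1 126.6] F [ 0.2 -0.1 -1.4] T [-0.06  0.08 -0.07] w40.7 gf25.0
z126 t88.9 pos [529.   76.2 126.4] F [-2.2  0.2  3.2] T [-0.25  0.32  0.02] w40.9 gf25.0
z125.5 t89.2 pos [529.1  76.2 126.2] F [-3.8 -1.8  7.6] T [-0.36  0.68  0.07] w40.8 gf25.0
rel t90.2 pos [529.   76.1 125.5] F [ 0.1 -0.9  0.4] T [ 0.02 -0.04 -0.01] w71.6 gf0.0
cover 0.96 [527.8  85.3 112.1]
(array([526.37567139,  85.23292542]), [94.74967956542969, 179.66561889648438], np.float32(0.23621619))
tab local [[-12.6, -37.1], [-0.0, -34.4], [12.3, -31.4]]
 t93.0 pos [ 400.2 -148.6  399. ] F [-0.1  0.5 -0.6] T [ 0.06 -0.04  0.02] w71.8 gf0.0
```

View pics/finc.png

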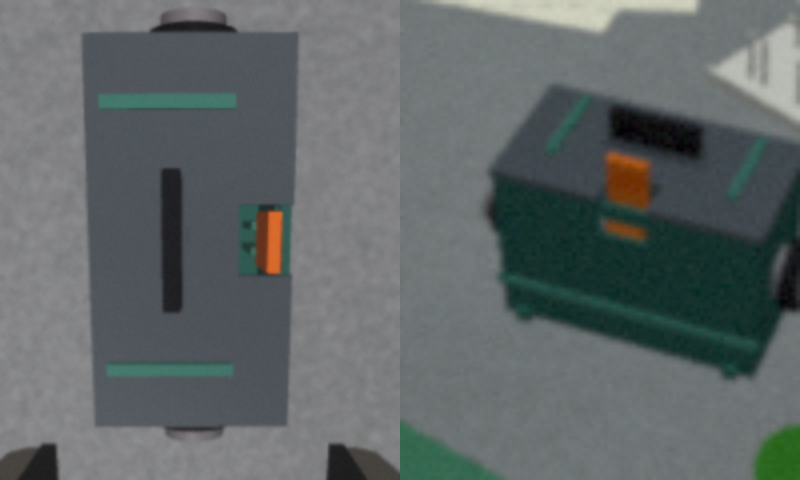

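```bash
python3 - <<'E'
from h import *
robot.movep((430,120,350),rot(0)); im,_=shot('top','t4'); cv2.imwrite('pics/t4c.png',cv2.resize(im[130:330,130:480,::-1],(700,400)))
E
```

```text
(no output)
```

View pics/t4c.png

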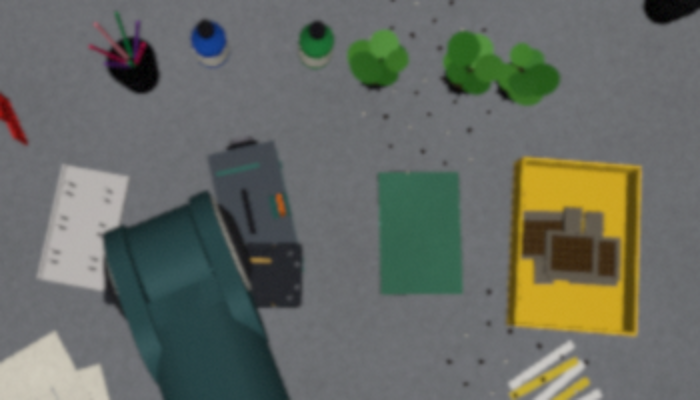

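The rack at (85,225) is empty, and the three brown screens lie in the tub around (575,245). The cover is on the box at (250,195) and the bystanders are undisturbed, so I am handing in.

```bash
python3 -c "
from h import *
robot.hold(.3); print(robot.job_done())"
```

```text
the job is handed in; nothing more can be done
None
```

The job is handed in, with no verdict returned: the three clogged screens are in the tub, the two clean ones are home in slots 0 and 2, the cover is back on with its tab sprung out, and the bystanders look undisturbed in the last picture.

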